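# Tilt the oak coasters into their caddy

### The job

Pick up the whole pile of three pale oak coasters (not the dark slate ones) and put it away in the black coaster caddy. Keep the pile together and go in clearly tilted: lead one short end down inside along an end wall of the caddy first, then let the other end down, so that all three coasters lie flat, still piled, on the caddy's floor, and let go.

Things in the scene. Friction and masses are not known exactly. Their poses are not given: they have to be found in the camera images.
- oak_middle_centre (a point): Centre of the middle one of three loose pale oak coasters lying flush on one another: the centre of the whole pile. Each is an oblong 90 mm long (x axis), 54 mm wide (y), 8 mm thick (z, up), 25 to 50 g; the pile is 24 mm high, its underside 12 mm below this point. A dark slate pile of the same size stands nearby.
- oak_bottom_centre (a point): Centre of the bottom oak coaster, 8 mm below the pile's centre; same axes. It lies on a fixed steel rest, 70 mm (x) by 34 mm (y) and 14 mm high, centred under it, so the pile's long edges overhang the rest by 10 mm on each side and fingertips beside the pile can reach below its underside.
- oak_top_centre (a point): Centre of the top oak coaster, 8 mm above the pile's centre; same axes.
- caddy: Fixed black open box. Origin: centre of its underside, on the worktop; x along, y across, z up. Inside 108 x 70 mm; floor 14 mm, brass rims 36 mm above the origin; walls 4 mm. End walls whole (inner faces x = -54, +54 mm), either serves; the long sides are open from x = -32 to +32 mm down to the worktop, the floor there only 34 mm wide, so fingers beside the pile can go down with it and open.

How it is judged:
By the outcome, as a careful person would: the job done as asked, in the order asked, and still so for the second after the job is handed in, with the robot touching nothing.
It also fails if it takes over 40 s, if anything falls off the work surface, if the arm or the gripper's body presses on something with over 40 N, if the wrist force passes 120 N, or if a joint passes its speed limit or range.

### The arm

A 6-joint arm with a two-finger parallel gripper is mounted at the origin on a cart in front of the work surface, level with it; the furniture and walls round the work are solid. World frame = base frame: x ahead of the robot, y to its left, z up, the work surface at z = 0. Lengths are in m, angles in rad, forces in N, time in s.
With the tool pointing down it reaches from about 0.35 to 0.775 m from the base axis. Payload 7.3 kg.
Tool frame: the origin (TCP) lies at the centre of the arm's flange, where the gripper is bolted on; the fingertips stand 178 mm ahead of it and the grasp point (between the pads) lies 159 mm ahead of it; z points along the fingers, y is the line along which they close (so a half turn about z gives the same grasp; the last joint's range is limited). The gripper opens to 92 mm and grips with 3 to 60 N. Pads are 19 mm wide; open, the fingers measure 130 mm over their backs; the gripper's body (75 mm by 190 mm) begins 47 mm behind the grasp point.
Start: joints at [-1.345, 0.342, 1.524, -0, 1.275, -0.146], TCP at [0.191, -0.489, 0.405] pointing down, gripper open.
Joint ranges: [-2.53, 2.53], [-0.77, 2.02], [0.04, 2.7], [-1, 4.14], [0.28, 2.66], [-3.11, 3.11]. Speed limits (rad/s): [2.57, 2.57, 3.14, 3.14, 3.14, 3.14].

### API

Orientations are given as [roll, pitch, yaw] about the fixed x, y, z axes, in that order (R = Rz(yaw) Ry(pitch) Rx(roll)).
In Python, from cell import telemetry, vision, ticket gives the robot as it stands.
- The arm moves only by the shell command python3 -m crank 'ROWS' [FORCE]. ROWS is JSON, a list of rows, each a list of 5 numbers: the gripper command: -1 is shut, 1 is fully open, values between are in proportion, then the shift along the tool's x, y, z in mm, then the turn about the tool's z in rad. In form: [[fingers, dx, dy, dz, roll], ...]. A call has 1 to 12 rows; each row is the pose to reach, as a shift and turn from the pose commanded when the call began, along the tool's axes at that moment; what a row does not reach only later rows make up. A row lasts 1/12 s, in which the tool goes at most 41.7 mm and 7.16 degrees, less where a joint would pass 70% of its speed; a pose out of reach is approached as far as the arm can. A call with a gripper value outside its range is refused whole. The fingers move at their own pace and stop on an object; FORCE is the grip in N (left out, the last holds). Time passes only in rows, so rows that repeat a pose let the fingers close. It gives the time, the measured TCP pose, the force, the opening and the grip force at its end, in the units of the state.
- telemetry.observe(): the state, without advancing time (a new reading comes with each control period).
- vision.read_camera(name): name is "side" or "top" or "wrist"; returns (picture, depth): 384x512x3 uint8, red, green, blue; 384x512 float32, m along the optical axis (not along the pixel's ray), 0 where there is no reading.
- vision.get_calibration(name): a dict with "camera_matrix" (3x3 intrinsics, pixels), "dist" ([k1, k2, p1, p2, k3] as OpenCV has them; the pictures are not rectified), "rvec" (rotation vector, rad) and "tvec" (3), from world to camera coordinates, as OpenCV has them. Camera axes: x right, y down, z forward; pixel columns grow to the right and rows downward; lengths in m; the calibration is good to about 2 mm. A picture is of the moment at which its call begins: read the wrist's pose just before it. get_calibration takes no time and is no camera call; for the wrist camera it gives the pose at the moment of the call.
- ticket.hand_in(): hands the job in; it is judged then, once.
The state is a dict: "time": time; "qpos": joint angles; "qvel": joint speeds; "joint_efforts": joint torques, N m; "tool_pos": TCP position; "tool_rot": TCP orientation; "contact_force": force on the tool from outside, world axes, zero at the start; "torque": the same for the moment, N m; "opening": finger opening in m; "grip_force": force on a finger pad.
Only numpy, scipy, OpenCV 4.12 (cv2) and the standard library are available. Lean on these libraries where they do the work, as an engineer would, in place of code of your own. Each camera call takes 0.05 s, during which the arm holds its last target. There are 200 camera calls.

## Working session

There is one attempt and no reset: what is moved stays moved. The work goes in short steps, Python scripts to look and compute and a shell command to move; the robot and the scene stay as the last step left them, time stands still between calls to the robot, and variables do not carry over. Pictures are saved under pics/ and viewed, at most 10 in all, crops included, and the job is handed in when it is done.

```bash
mkdir -p pics; cat > h.py <<'E'
import numpy as np, cv2
from cell import telemetry, vision, ticket
def cal(n):
    c=vision.get_calibration(n); return [np.array(c[k],float) for k in("camera_matrix","dist","rvec","tvec")]
def ray(c,px):
    K,d,r,t=c; R=cv2.Rodrigues(r)[0]
    u=cv2.undistortPoints(np.array(px,float).reshape(-1,1,2),K,d).reshape(-1,2)
    return -R.T@t.ravel(), np.c_[u,np.ones(len(u))]@R
def plane(c,px,z):
    o,v=ray(c,px); return o+v*((z-o[2])/v[:,2])[:,None]
def shot(n,f=None):
    c=cal(n); p,d=vision.read_camera(n)
    if f: cv2.imwrite(f'pics/{f}.png',p[:,:,::-1])
    return c,p,d
E
python3 - <<'E'
from h import *
a=shot('top');b=shot('side')
np.savez('s0.npz',top=a[1],td=a[2],side=b[1],sd=b[2])
cv2.imwrite('pics/top0.png',a[1][:,:,::-1]);cv2.imwrite('pics/side0.png',b[1][:,:,::-1])
s=telemetry.observe();print(s['tool_pos'],s['tool_rot'],s['contact_force'],s['time'])
E
```

```text
[ 0.19070882 -0.48900544  0.40413529] [-3.14023389e+00 -1.81705275e-04  3.71808263e-01] [-0.11510873 -0.77235933 -0.21569048] 0.1
```

View pics/top0.png

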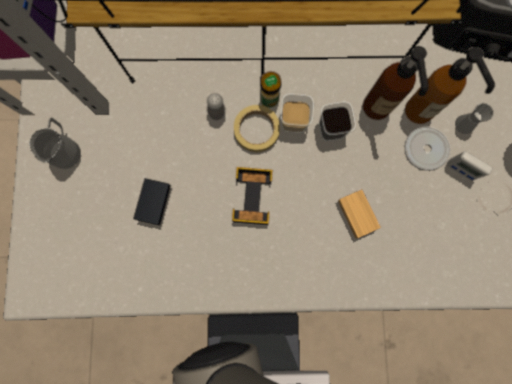

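View pics/side0.png

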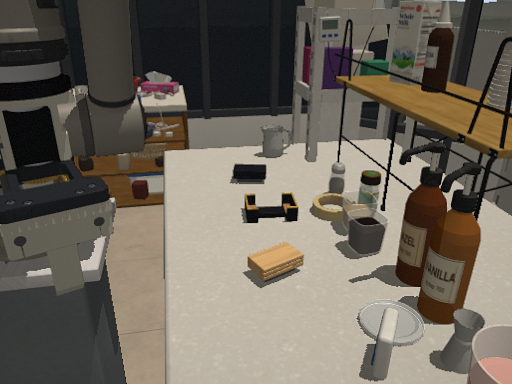

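Top view: oak pile at (359,214), caddy at (253,196) with its long axis nearly along world x and free space at its near (lower) end; slate pile at (153,203). Measuring now.

```bash
python3 - <<'E'
from h import *
s=np.load('s0.npz');p=s['top'];c=cal('top')
h=cv2.cvtColor(p,cv2.COLOR_RGB2HSV)
def big(m,x0,x1,y0,y1):
    k=np.zeros(m.shape,np.uint8);k[y0:y1,x0:x1]=m[y0:y1,x0:x1]
    return k
m=big(((h[...,1]>90)&(h[...,2]>120)),330,390,180,245)
cs=max(cv2.findContours(m,0,1)[0],key=cv2.contourArea)
m2=big(((h[...,1]>90)&(h[...,2]>60)|(h[...,2]<75)),225,280,160,232)
cc=max(cv2.findContours(m2,0,1)[0],key=cv2.contourArea)
for n,q,z in(('oak',cs,.038),('caddy',cc,.036)):
    P=plane(c,q.reshape(-1,2),z)[:,:2]*1000
    r=cv2.minAreaRect(P.astype(np.float32)); print(n,r,cv2.boxPoints(r).round().tolist())
E
```

```text
oak ((470.591552734375, -232.59799194335938), (90.78436279296875, 54.24943923950195), 23.16059684753418) [[418.0, -226.0], [440.0, -275.0], [523.0, -240.0], [502.0, -190.0]]
caddy ((512.990478515625, -7.6330413818359375), (78.70410919189453, 120.70391845703125), 84.36338806152344) [[449.0, -41.0], [569.0, -53.0], [577.0, 26.0], [457.0, 37.0]]
```

```bash
python3 -m crank '[[1,354,-137,100,-0.032],[1,354,-137,100,-0.032],[1,354,-137,100,-0.032],[1,354,-137,100,-0.032],[1,354,-137,100,-0.032],[1,354,-137,100,-0.032],[1,354,-137,100,-0.032],[1,354,-137,100,-0.032],[1,354,-137,100,-0.032],[1,354,-137,100,-0.032],[1,354,-137,100,-0.032],[1,354,-137,100,-0.032]]' 12
python3 - <<'E'
from h import *
c,p,d=shot('wrist','w1')
h=cv2.cvtColor(p,cv2.COLOR_RGB2HSV)
m=((h[...,1]>90)&(h[...,2]>120)&(h[...,0]<30)).astype(np.uint8)
q=max(cv2.findContours(m,0,1)[0],key=cv2.contourArea)
P=plane(c,q.reshape(-1,2),.038)[:,:2]*1000
print(cv2.minAreaRect(P.astype(np.float32)),cv2.boundingRect(q))
s=telemetry.observe();print(s['tool_pos'],s['tool_rot'],s['time'])
E
```

```text
time: 1.1
tool_pos: [0.4711, -0.2321, 0.3041]
tool_rot: [-3.141, 0.001, 0.406]
contact_force: [-0.9, -0.7, -0.1]
opening: 0.0919
grip_force: 0.0
((494.3315734863281, -224.08444213867188), (47.747501373291016, 53.73976135253906), 23.308496475219727) (225, 145, 60, 52)
[ 0.47057401 -0.23297226  0.30452041] [-3.14125128e+00  7.84005460e-04  4.04609281e-01] 1.15
```

View pics/w1.png

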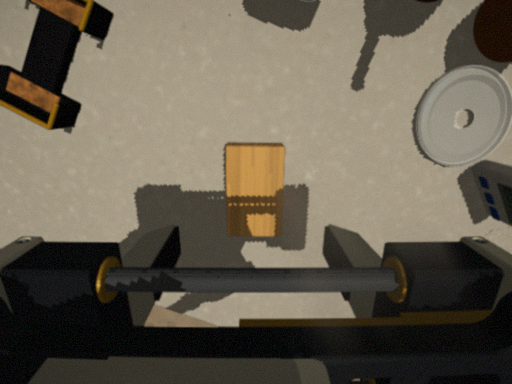

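Oak pile at about (225–285, 145–237), yaw 23.3°, confirmed aligned; descend and grip.

```bash
python3 -m crank '[[1,2,0.5,30,0],[1,2,0.5,60,0],[1,2,0.5,90,0],[1,2,0.5,110,0],[1,2,0.5,119,0],[1,2,0.5,119,0],[-1,2,0.5,119,0],[-1,2,0.5,119,0],[-1,2,0.5,119,0],[-1,2,0.5,119,0],[-1,2,0.5,119,0],[-1,2,0.5,119,0]]' 15
python3 -m crank '[[-1,0,0,0,0],[-1,0,0,0,0],[-1,0,0,-10,0],[-1,0,0,-25,0],[-1,0,0,-45,0],[-1,0,0,-70,0],[-1,0,0,-90,0],[-1,0,0,-90,0]]' 15
python3 - <<'E'
from h import *
c,p,d=shot('side'); cv2.imwrite('pics/s1.png',cv2.resize(p[150:320,180:400,::-1],None,fx=3,fy=3))
s=telemetry.observe();print(s['tool_pos'],s['tool_rot'],s['time'])
E
```

```text
time: 2.15
tool_pos: [0.473, -0.2326, 0.1863]
tool_rot: [3.141, -0.001, 0.404]
contact_force: [0.0, -0.3, -0.8]
opening: 0.0563
grip_force: 0.0
time: 2.82
tool_pos: [0.4737, -0.2331, 0.28]
tool_rot: [3.136, -0.004, 0.404]
contact_force: [0.5, -0.7, -1.6]
opening: 0.0541
grip_force: 15.0
[ 0.47323318 -0.23274758  0.27790635] [ 3.13780027e+00 -2.36513585e-03  4.03947770e-01] 2.8667
```

View pics/s1.png

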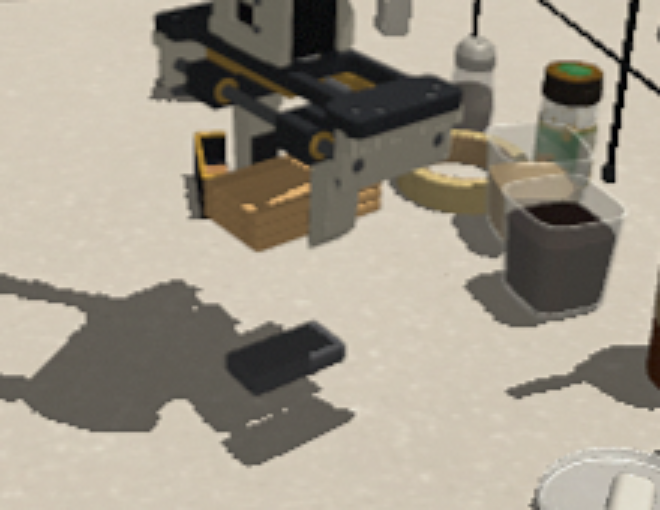

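The side view shows the pile held whole and level between the fingers (about 200–380, 160–250 in the crop). Next: go to just outside the caddy's near end and look.

```bash
python3 -m crank '[[-1,4,-20,0,0.05],[-1,8,-45,0,0.1],[-1,12,-70,0,0.15],[-1,17,-95,0,0.2],[-1,21,-120,0,0.25],[-1,25,-145,0,0.3],[-1,30,-170,0,0.35],[-1,34,-195,0,0.4],[-1,38,-215,0,0.45],[-1,42,-230,0,0.502],[-1,42,-237,0,0.502],[-1,42,-237,0,0.502]]' 15
python3 - <<'E'
from h import *
c,p,d=shot('wrist','w2')
h=cv2.cvtColor(p,cv2.COLOR_RGB2HSV); np.savez('w2.npz',p=p,d=d,*c)
s=telemetry.observe();print(s['tool_pos'],s['tool_rot'],s['time'])
print([x.tolist() for x in c])
E
```

```text
time: 3.87
tool_pos: [0.4175, 0.0029, 0.275]
tool_rot: [-3.141, 0.002, -0.095]
contact_force: [0.2, -0.4, -1.8]
opening: 0.0541
grip_force: 15.0
[0.41799529 0.00209291 0.27519618] [ 3.14142811e+00  1.29384490e-03 -9.51877830e-02] 3.9167
[[[275.9669720944581, 0.0, 251.29266685275329], [0.0, 275.9669720944581, 191.06179516406448], [0.0, 0.0, 1.0]], [-0.03870294250807987, 0.0, 0.0, 0.0, 0.0], [-1.9600322603272022, 2.1542844148946716, 0.33900747586791646], [0.04352025668834196, 0.39701757371885477, 0.39473778153179867]]
```

View pics/w2.png

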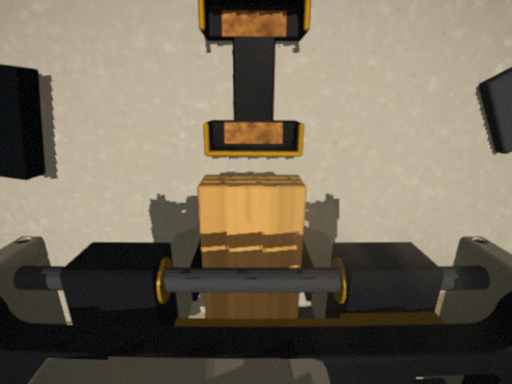

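Caddy's near U-rim spans (204–304, 121–156), the far one (200–310, 0–40); the pile (198–305, from row 176) lines up with it. Compute the caddy pose from the near rim.

```bash
python3 - <<'E'
from h import *
s=np.load('w2.npz');p=s['p'];c=[s[f'arr_{i}'] for i in range(4)]
h=cv2.cvtColor(p,cv2.COLOR_RGB2HSV)
m=((h[...,1]>150)&(h[...,2]>110)&(h[...,0]>17)&(h[...,0]<30)).astype(np.uint8);m[165:]=0
for y0,y1 in((0,60),(100,165)):
    k=m.copy();k[:y0]=0;k[y1:]=0
    q=np.vstack([x for x in cv2.findContours(k,0,1)[0] if len(x)>3]).reshape(-1,2); P=plane(c,q,.036)[:,:2]*1000
    r=cv2.minAreaRect(P.astype(np.float32));print(cv2.boundingRect(q),r,cv2.boxPoints(r).round(1).tolist())
# pile top near/far edge
k=((h[...,1]>90)&(h[...,2]>120)&(h[...,0]<30)).astype(np.uint8);k[:165]=0;k[240:]=0
x,y,w,hh=cv2.boundingRect(max(cv2.findContours(k,0,1)[0],key=cv2.contourArea));print(x,y,w,hh)
print(plane(c,[[x,y+10],[x+w,y+10],[x+w/2,y+6]],.275-.159+.012)*1000)
E
```

```text
(198, 0, 112, 30) ((559.576171875, -11.075763702392578), (77.29471588134766, 18.211441040039062), 84.61343383789062) [[546.9000244140625, -48.70000076293945], [565.0, -50.400001525878906], [572.2999877929688, 26.5], [554.0999755859375, 28.299999237060547]]
(204, 123, 100, 34) ((472.782470703125, -2.5020675659179688), (77.1535415649414, 25.214069366455078), 84.015625) [[456.20001220703125, -39.599998474121094], [481.29998779296875, -42.20000076293945], [489.29998779296875, 34.599998474121094], [464.29998779296875, 37.20000076293945]]
197 175 110 61
[[465.96787112  25.56534479 128.        ]
 [461.03247158 -26.59795985 128.        ]
 [465.46283297  -0.69972775 128.        ]]
```

```bash
python3 -m crank '[[-1,4,0,0,0],[-1,13,0,10,0],[-1,13,0,30,0],[-1,13,0,50,0],[-1,13,0,62,0],[-1,13,0,64,0],[-1,13,0,66,0],[-1,13,0,68,0],[-1,13,0,70,0],[-1,13,0,72,0],[-1,13,0,72,0]]' 15
python3 -m crank '[[-1,0,0,1,0],[-1,0,0,2,0],[-1,0,0,3,0],[-1,0,0,4,0],[-1,0,0,5,0],[-1,0,0,5,0]]' 15
python3 - <<'E'
from h import *
c,p,d=shot('side'); cv2.imwrite('pics/s2.png',cv2.resize(p[110:270,170:370,::-1],None,fx=3,fy=3))
s=telemetry.observe();print(s['tool_pos'],s['tool_rot'],s['time'],s['contact_force'])
E
```

```text
time: 4.83
tool_pos: [0.4315, 0.0004, 0.2042]
tool_rot: [3.141, -0.002, -0.098]
contact_force: [-0.0, -2.0, 1.5]
opening: 0.0539
grip_force: 15.0
time: 5.33
tool_pos: [0.4315, 0.0006, 0.1986]
tool_rot: [3.141, -0.001, -0.098]
contact_force: [-0.7, -1.4, 2.5]
opening: 0.0541
grip_force: 15.0
[0.43143205 0.00062304 0.198651  ] [ 3.14157280e+00 -4.42292782e-04 -9.82049802e-02] 5.3833 [-0.26675156 -1.60688989  2.74065655]
```

View pics/s2.png

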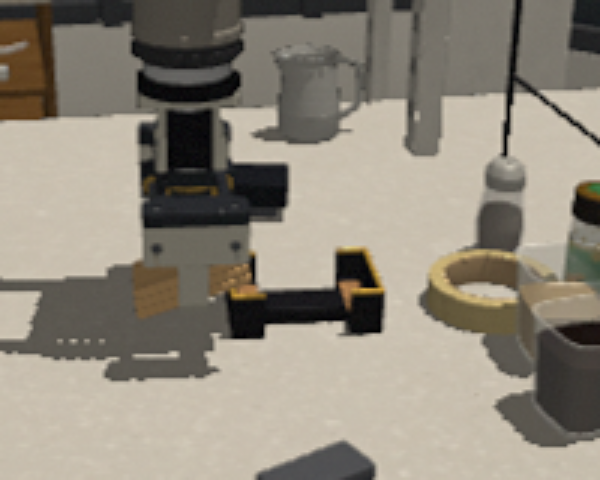

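The pile is visibly tilted (left end low at about (137,318), right end up on the rim near (245,268)). Tilt a touch more, lift, go over the caddy.

```bash
python3 -m crank '[[-1,0,0,1,0],[-1,0,0,1.5,0],[-1,0,0,1.5,0],[-1,0,0,-10,0],[-1,0,0,-30,0],[-1,0,0,-46,0],[-1,0,0,-46,0],[-1,20,0,-46,0],[-1,45,0,-46,0],[-1,68,0,-46,0],[-1,81,0,-46,0],[-1,81,0,-46,0]]' 15
python3 -m crank '[[-1,0,0,0,0],[-1,0,0,8,0],[-1,0,0,16,0],[-1,0,0,24,0],[-1,0,0,29,0],[-1,0,0,32,0],[-1,0,0,32,0]]' 15
python3 - <<'E'
from h import *
c,p,d=shot('side'); cv2.imwrite('pics/s3.png',cv2.resize(p[140:260,190:340,::-1],None,fx=4,fy=4))
s=telemetry.observe();print(s['tool_pos'],s['tool_rot'],s['time'],s['contact_force'])
E
```

```text
time: 6.38
tool_pos: [0.5137, -0.0075, 0.2436]
tool_rot: [-3.141, -0.001, -0.098]
contact_force: [-0.3, -0.2, -0.6]
opening: 0.0542
grip_force: 15.0
time: 6.97
tool_pos: [0.5115, -0.0073, 0.2118]
tool_rot: [-3.142, 0.002, -0.098]
contact_force: [-0.4, -0.2, -0.8]
opening: 0.054
grip_force: 15.0
[ 0.51172065 -0.00734643  0.21230616] [ 3.14158350e+00  7.91582433e-04 -9.82996942e-02] 7.0167 [-0.201947    0.10619993 -0.47437978]
```

View pics/s3.png

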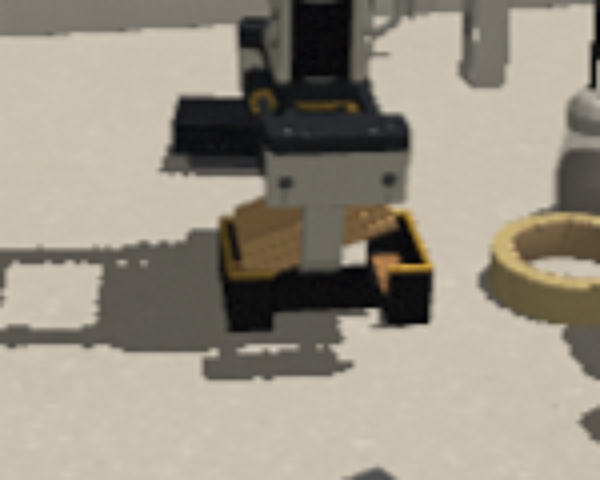

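Low end is down inside the near end wall (around (235,265)), the high end is clear and above at (390,220). Lower slowly so the other end comes down.

```bash
python3 -m crank '[[-1,0,0,3,0],[-1,0,0,6,0],[-1,0,0,9,0],[-1,0,0,11,0],[-1,0,0,13,0],[-1,0,0,15,0],[-1,0,0,17,0],[-1,0,0,19,0],[-1,0,0,20,0],[-1,0,0,20,0]]' 15
python3 -m crank '[[-1,0,0,1,0],[-1,0,0,2,0],[-1,0,0,3,0],[-1,0,0,4,0],[-1,0,0,5,0],[-1,0,0,5,0]]' 15
python3 - <<'E'
from h import *
c,p,d=shot('side'); cv2.imwrite('pics/s4.png',cv2.resize(p[140:260,190:340,::-1],None,fx=4,fy=4))
s=telemetry.observe();print(s['tool_pos'],s['time'],s['contact_force'])
E
```

```text
time: 7.85
tool_pos: [0.5119, -0.0074, 0.1926]
tool_rot: [3.141, -0.0, -0.098]
contact_force: [1.3, -0.4, 1.5]
opening: 0.0544
grip_force: 15.0
time: 8.35
tool_pos: [0.5118, -0.0073, 0.1874]
tool_rot: [3.142, 0.001, -0.098]
contact_force: [2.2, 0.8, 1.0]
opening: 0.054
grip_force: 15.0
[ 0.51170122 -0.00732647  0.18747587] 8.4 [1.38723824 0.614808   0.3157579 ]
```

View pics/s4.png

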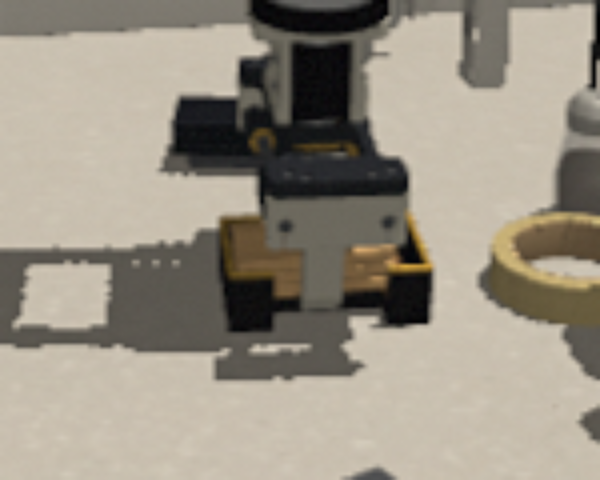

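Nearly flat now (pile 225–400, right end just inside the rim). Press the last millimetres.

```bash
python3 -m crank '[[-1,0,0,0.7,0],[-1,0,0,1.4,0],[-1,0,0,1.4,0],[-1,0,0,1.4,0]]' 15
python3 -m crank '[[-1,0,0,0.7,0],[-1,0,0,1,0],[-1,0,0,1,0]]' 15
```

```text
time: 8.73
tool_pos: [0.5118, -0.0073, 0.1862]
tool_rot: [3.142, 0.0, -0.098]
contact_force: [0.7, 0.4, 0.7]
opening: 0.0536
grip_force: 15.0
time: 8.98
tool_pos: [0.5119, -0.0073, 0.1852]
tool_rot: [3.142, 0.0, -0.098]
contact_force: [1.5, -0.3, 1.2]
opening: 0.0538
grip_force: 15.0
```

```bash
python3 -m crank '[[0.25,0,0,0,0],[0.3,0,0,0,0],[0.5,0,0,0,0],[0.7,0,0,0,0],[0.7,0,0,0,0],[0.7,0,0,-5,0],[0.7,0,0,-20,0],[0.7,0,0,-45,0],[0.7,0,0,-80,0],[0.7,-30,0,-115,0],[0.7,-60,0,-150,0],[0.7,-60,0,-150,0]]'
python3 - <<'E'
from h import *
c,p,d=shot('wrist','w5');a=shot('side')[1]
cv2.imwrite('pics/s5.png',np.vstack([cv2.resize(x[:,:,::-1],(600,300)) for x in(p[:192,64:448],a[165:230,225:355])]))
s=telemetry.observe();print(s['tool_pos'],s['time'],s['contact_force'])
E
```

```text
time: 9.98
tool_pos: [0.45, -0.001, 0.3396]
tool_rot: [3.141, -0.004, -0.098]
contact_force: [0.6, 0.1, 0.4]
opening: 0.0781
grip_force: 0.0
[ 0.45162276 -0.00130314  0.33734595] 10.0833 [ 0.79912181  0.76965301 -0.99575328]
```

View pics/s5.png

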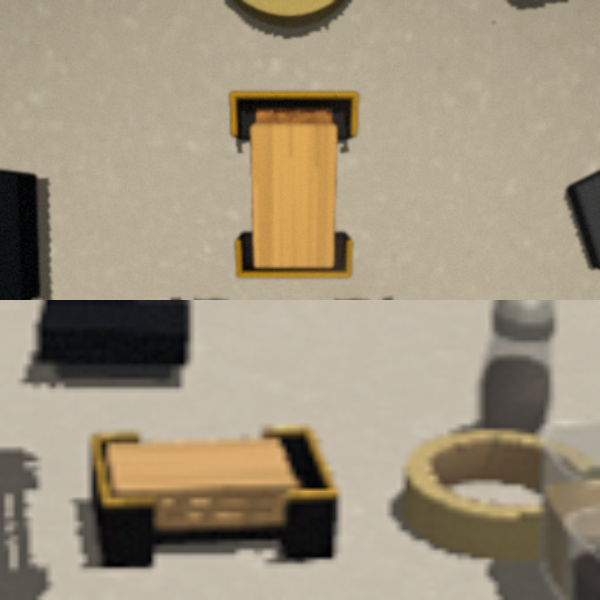

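The pile lies in the caddy (top crop 250–337, 122–268), squared and seemingly flat. A quick depth check for flatness, then hand in.

```bash
python3 - <<'E'
from h import *
c,p,d=shot('wrist')
h=cv2.cvtColor(p,cv2.COLOR_RGB2HSV)
# crop -> picture px: u=64+x*.64, v=y*.64
v,u=np.mgrid[82:168,228:276]; v=v.ravel();u=u.ravel()
o,r=ray(c,np.c_[u,v]); P=(o+r*d[v,u][:,None])*1000
A=np.c_[P[:,:2]-[512,-7],np.ones(len(P))]
k,res,_,_=np.linalg.lstsq(A,P[:,2],rcond=None); print('slopes deg',np.degrees(k[:2]),'top z',k[2],'rms',np.std(P[:,2]-A@k))
E
```

```text
slopes deg [ 2.30569474 -0.16435239] top z 38.14398210629174 rms 18.41368092044491
```

```bash
python3 - <<'E'
from h import *
c,p,d=shot('wrist')
v,u=np.mgrid[84:168,232:272]; v=v.ravel();u=u.ravel()
o,r=ray(c,np.c_[u,v]); P=(o+r*d[v,u][:,None])*1000
P=P[abs(P[:,2]-38)<14]
for a in range(468,560,10):
    q=P[(P[:,0]>=a)&(P[:,0]<a+10),2]
    if len(q): print(a,len(q),np.median(q).round(1),q.std().round(1))
E
```

```text
468 179 37.1 0.7
478 390 37.1 0.6
488 395 37.1 0.7
498 402 37.1 0.7
508 415 37.1 0.7
518 421 37.1 0.7
528 431 37.1 0.7
538 438 37.1 0.7
548 274 37.0 0.8
```

Flat at the expected height over its full length.

```bash
python3 -c "from cell import ticket; print(ticket.hand_in())"
```

```text
the job is handed in; nothing more can be done
None
```

The three oak coasters went into the black caddy tilted by roughly 20°, low end first along the near end wall; they now lie flat and still piled on its floor, released, and the job was handed in at about 10 s.

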